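# Move the tested relay from the test stand to the mounting plate

### The job

The plug-in relay in the test stand's socket has passed its test. Pinch its two sprung side tabs together to free it and lift it straight out without tearing at the latches, then press it gently, by feel, into the empty socket of the mounting plate (its levelling screws set its height) until it is fully home, with both tabs sprung back out and latched. Let go of it, and leave the other things on the bench where they are.

Things in the scene. Friction and masses are not known exactly. Their poses are not given: they have to be found in the camera images.
- relay: Plug-in relay, 135 to 210 g. Origin: centre of its underside; z up, y from one side tab to the other (a half turn makes no difference). Foot 34 (x) x 46 (y) mm, 10 high, lowest 3 mm stepped in 2 mm all round. Grey core above it 34 (x) x 28 (y), top at 74 mm. Black sprung tabs on both y sides: ribbed thumb pads 18 mm wide (x), 36 to 64 mm above the underside, 50 mm over both when free.
- tab_a (a joint): Inward travel of the tab on the relay's +y side: 0 free (latched), 0.0055 m pinched fully in against its stop (pads then 39 mm over both). 2 N starts it, 9 N presses it fully in. Its barb (flat top 20 mm above the relay's underside, tip 27.5 mm from the middle) catches under the socket's lip and is clear after 3.5 mm; its underside slopes, so the relay also snaps in when pushed down.
- tab_b (a joint): The same for the tab on the relay's -y side.
- test_stand: Fixed grey console 160 (x) x 130 (y) x 45 mm with a small display and a knob; on top, a black socket 62 (x) x 84 (y) x 41 mm in which the relay is latched at the start. Origin: centre of its underside. The socket is damaged by more than 60 N.
- test_seat (a point): Centre of the inner floor of the test stand's socket, 53 mm above the table; z up, y along the socket's length, as the relay's y. The relay's origin is here when pressed right down; latched, it sits 1 mm higher. Mouth 33 mm above this point. A sprung brass contact in the floor pushes the relay up: 8 N right down, 2 N and 6 mm higher when it is not latched.
- mounting_plate: Fixed aluminium plate 170 (x) x 110 (y) x 6 mm with two black sockets: the empty one in its +x half, and 93 mm nearer the robot one with a relay fixed in it (top 95 mm above the table). Origin: centre of its underside. Its sockets are damaged by more than 40 N.
- plate_seat (a point): Centre of the empty socket's inner floor if it were screwed right down: 14 mm above the table. Its four levelling screws hold the socket firmly 0 to 10 mm higher than that, a height not measured. Axes and sprung contact as at test_seat; mouth 33 mm above the floor, 36.4 (x) x 48.4 (y) mm with a 3 mm chamfer; lips 21 to 33 mm above. Pressed right down, the barbs are 1 mm below the lips.
- screwdriver: Bystander: screwdriver lying on the mat between the two stations; origin at the middle of its underside.
- tape_roll: Bystander: paper tape roll, 90 mm across, 22 high, lying flat; origin centre of underside.
- flux_bottle: Bystander: white bottle 44 mm across, 100 tall; origin centre of underside.
- wrench: Bystander: steel spanner lying on the mat at the robot's left; origin at the middle of its underside.
- small_carton: Bystander: closed cardboard carton 90 x 70 x 50; origin centre of underside.
Mind the look-alikes: they are no part of the job. Leave any blue or orange look-alike of the relay alone. Leave any brown look-alike of the test_stand alone.

How it is judged:
On the way, in this order (a step that is already met when the one before it is completed fails the run):
1. both tabs are pinched in while the relay stands in the test socket (value of joint each of tab_a, tab_b above 0.0035 m and z of relay in the frame of test_seat below 0.015 m and horizontal distance between relay and test_seat below 0.006 m), for 0.1 s.
2. the relay is lifted clear out of the test socket (z of relay in the frame of test_seat above 0.037 m), for 0.1 s.
At the end, for the whole second after the job is handed in: the relay stands latched in the mounting plate's socket: its origin within 4 mm of the seat's centre and less than 14 mm above the lowest seat (the screws' 10 mm and the latches' play), upright within 4 degrees, both tabs sprung out to within 1.5 mm, at rest and untouched (horizontal distance between relay and plate_seat below 0.004 m and angle between the z axis of relay and the z axis of plate_seat, either way round below 0.07 rad and angle between the y axis of relay and the y axis of plate_seat, either way round below 0.12 rad and z of relay in the frame of plate_seat below 0.014 m and value of joint each of tab_a, tab_b below 0.0015 m and linear speed of relay below 0.02 m/s).
It fails at once if more than 60 N between the relay and the test stand (torn out or rammed) (contact force between relay and test_stand above 60 N).
It fails at once if more than 40 N between the relay and the mounting plate (rammed in) (contact force between relay and mounting_plate above 40 N).
It fails at once if a loose bystander is moved by more than 30 mm (distance of any of screwdriver, tape_roll, flux_bottle, wrench, small_carton from where it was at the start of the episode above 0.03 m).
It also fails if it takes over 51 s, if anything falls off the work surface, if the arm or the gripper's body presses on something with over 40 N, if the wrist force passes 120 N, or if a joint passes its speed limit or range.

### The arm

A 6-joint arm with a two-finger parallel gripper is mounted at the origin on the work surface. World frame = base frame: x ahead of the robot, y to its left, z up, the work surface at z = 0. Lengths are in m, angles in rad, forces in N, time in s.
With the tool pointing down it reaches from about 0.35 to 0.775 m from the base axis. Payload 7.3 kg.
Tool frame: the origin (TCP) lies at the centre of the arm's flange, where the gripper is bolted on; the fingertips stand 178 mm ahead of it and the grasp point (between the pads) lies 159 mm ahead of it (tip_extent is the distance from the TCP to the fingertips, in m); z points along the fingers, y is the line along which they close (so a half turn about z gives the same grasp; the last joint's range is limited). The gripper opens to 92 mm and grips with 3 to 60 N. Pads are 19 mm wide; open, the fingers measure 130 mm over their backs; the gripper's body (75 mm by 190 mm) begins 47 mm behind the grasp point.
Start: joints at [-1.46, 0.342, 1.524, -0, 1.275, -0.146], TCP at [0.133, -0.508, 0.405] pointing down, gripper open.
Joint ranges: [-2.53, 2.53], [-0.77, 2.02], [0.04, 2.7], [-1, 4.14], [0.28, 2.66], [-3.11, 3.11]. Speed limits (rad/s): [2.57, 2.57, 3.14, 3.14, 3.14, 3.14].

### API

Orientations are given as [roll, pitch, yaw] about the fixed x, y, z axes, in that order (R = Rz(yaw) Ry(pitch) Rx(roll)).
In Python, from cell import * gives the robot as it stands.
- The arm moves only by the tool arm_command, never from a script. Its arguments are lists of equal length, an entry for each row: "xyz": the shift along the world's x, y, z in mm, a list of three; "spin": the turn about the world's z in degrees. In form: {"xyz": [[tx, ty, tz], ...], "spin": [spin, ...]}. A call has 1 to 20 rows; each row shifts and turns the commanded pose from where the row before left it; what a row does not reach is not made up. A row lasts 1/10 s, in which the tool goes at most 50 mm and 8.59 degrees, less where a joint would pass 70% of its speed; a pose out of reach is approached as far as the arm can. A call with a gripper value outside its range is refused whole. "jaw" is the opening, from -1 (shut) to 1 (fully open), set as the call begins (left out, the last holds). The fingers move at their own pace and stop on an object; "squeeze" is the grip in N (left out, the last holds). Time passes only in rows, so rows that do not move let the fingers close. It gives the time, the measured TCP pose, the force, the opening and the grip force at its end, in the units of the state.
- observe(): the state, without advancing time (a new reading comes with each control period).
- read_camera(name): name is "scene" or "top"; returns a dict with "img" (480x640x3 uint8, red, green, blue), "depth" (480x640 float32, m along the optical axis (not along the pixel's ray), 0 where there is no reading), "fx", "fy", "cx", "cy" (pixels), "world_from_camera" (4x4, takes a point from camera to world coordinates). Camera axes: x right, y up, looking along -z (the intrinsics and any distortion apply to the point x, -y, -z); pixel columns grow to the right and rows downward; lengths in m; the calibration is good to about 2 mm. A picture is of the moment at which its call begins.
- hand_in(): hands the job in; it is judged then, once.
The state is a dict: "time": time; "qpos": joint angles; "qvel": joint speeds; "joint_efforts": joint torques, N m; "tool_pos": TCP position; "tool_rot": TCP orientation; "contact_force": force on the tool from outside, world axes, zero at the start; "torque": the same for the moment, N m; "opening": finger opening in m; "grip_force": force on a finger pad.
Only numpy, scipy, OpenCV 4.12 (cv2) and the standard library are available. Lean on these libraries where they do the work, as an engineer would, in place of code of your own. Each camera call takes 0.05 s, during which the arm holds its last target. There are 200 camera calls.

## Working session

There is one attempt and no reset: what is moved stays moved. The work goes in short steps, Python scripts to look and compute and a tool call to move; the robot and the scene stay as the last step left them, time stands still between calls to the robot, and variables do not carry over. Pictures are saved under pics/ and viewed, at most 10 in all, crops included, and the job is handed in when it is done.

Besides the shell and the picture viewer there is one more tool, called after ">>>" in YAML: its name, and indented under it one key for each argument. arm_command: Moves the arm, as the interface text tells. Its arguments: {"type":"object","properties":{"xyz":{"type":"array","items":{"type":"array","items":{"type":"number"}}},"spin":{"type":"array","items":{"type":"number"}},"jaw":{"type":"number"},"squeeze":{"type":"number"}},"required":["xyz","spin"]}

```bash
mkdir -p pics
python3 - <<'E'
from cell import *
import cv2,numpy as np,pickle
s=observe();print({k:np.round(v,3).tolist() for k,v in s.items()})
for n in("scene","top"):
    c=read_camera(n);pickle.dump(c,open(n+".pkl","wb"))
    cv2.imwrite(f"pics/{n}0.png",c["img"][:,:,::-1])
    print(n,c["fx"],c["cx"],c["cy"],np.round(c["world_from_camera"],3).tolist(),c.keys())
E
```

```text
{'time': 0.0, 'qpos': [-1.46, 0.343, 1.525, 0.0, 1.275, -0.146], 'qvel': [0.001, 0.001, -0.001, 0.0, -0.001, -0.001], 'joint_efforts': [-0.001, -43.124, -24.422, 0.072, 0.056, -0.0], 'tool_pos': [0.133, -0.508, 0.404], 'tool_rot': [-3.14, -0.0, 0.257], 'contact_force': [-0.206, 0.764, 0.492], 'torque': [0.011, -0.041, 0.019], 'grip_force': 0.0, 'opening': 0.092}
scene 551.1210229912814 313.2640531218574 222.74750520113585 [[0.873, -0.424, 0.241, 0.813], [0.488, 0.758, -0.433, -0.515], [0.001, 0.495, 0.869, 1.089], [0.0, 0.0, 0.0, 1.0]] dict_keys(['img', 'depth', 'fx', 'fy', 'cx', 'cy', 'world_from_camera'])
top 447.45149155787817 323.1090268607054 240.1652008178291 [[-0.003, 0.993, -0.118, 0.407], [-1.0, -0.004, -0.01, -0.024], [-0.01, 0.118, 0.993, 1.007], [0.0, 0.0, 0.0, 1.0]] dict_keys(['img', 'depth', 'fx', 'fy', 'cx', 'cy', 'world_from_camera'])
```

View pics/scene0.png

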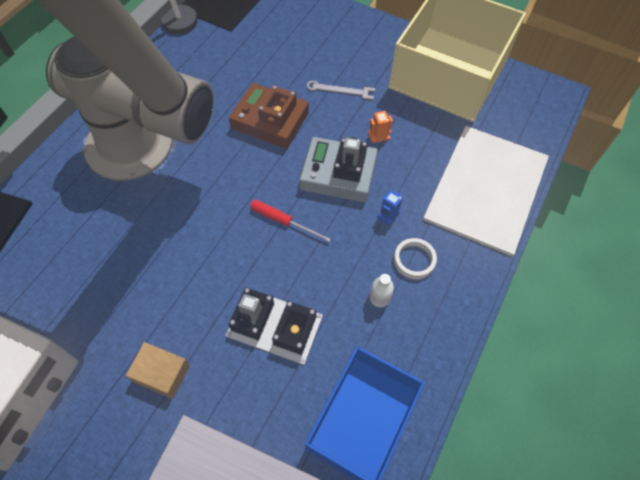

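View pics/top0.png

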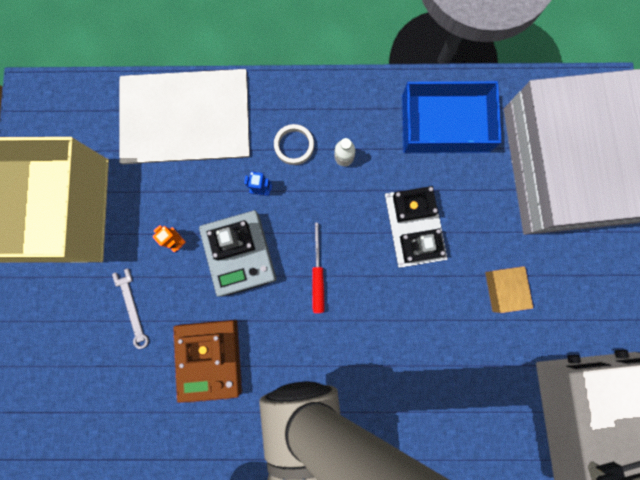

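The scene view shows the grey stand at (340,165) and the plate at (275,325), with its empty socket at (295,328). In the top view the relay is at (230,238) and the empty socket is at (414,204), with the fixed relay beside it at (425,245). The brown, orange and blue look-alikes are separate. Next I take close crops and height bands.

```bash
cat > h.py <<'E'
import numpy as np,cv2,pickle
def cloud(c):
    v,u=np.mgrid[:480,:640];d=c["depth"]
    p=np.stack([(u-c["cx"])/c["fx"]*d,-(v-c["cy"])/c["fy"]*d,-d],-1)
    T=c["world_from_camera"];return p@T[:3,:3].T+T[:3,3]
def ray(c,uv,z):
    uv=np.atleast_2d(uv).astype(float);T=c["world_from_camera"]
    d=np.stack([(uv[:,0]-c["cx"])/c["fx"],-(uv[:,1]-c["cy"])/c["fy"],-np.ones(len(uv))],-1)@T[:3,:3].T
    return T[:3,3]+d*((z-T[2,3])/d[:,2])[:,None]
def load(n):return pickle.load(open(n+".pkl","rb"))
def rect(p):
    r=cv2.minAreaRect((p[:,:2]*1000).astype(np.float32));return np.round(r[0],1),np.round(r[1],1),round(r[2],1)
E
python3 - <<'E'
from h import *
R={"top":dict(t=(190,200,90,100),p=(375,175,80,100)),"scene":dict(t=(290,120,100,90),p=(215,275,115,95))}
for n in R:
    c=load(n);P=cloud(c);im=c["img"].astype(int);mx=im.max(-1)
    for k,(x,y,w,h) in R[n].items():
        q=P[y:y+h,x:x+w].reshape(-1,3);m=mx[y:y+h,x:x+w].ravel();ok=q[:,2]>-.02
        print(n,k,np.histogram(q[ok,2]*1000,bins=np.arange(-5,140,5))[0])
        lv=dict(t=[(.038,.05),(.08,.092),(.122,.135)],p=[(.003,.0105),(.043,.064),(.09,.1)])[k]
        for a,b in lv:
            s=q[(q[:,2]>a)&(q[:,2]<b)]
            print(a,b,len(s),np.round(np.median(s,0)*1000,1),rect(s))
rows=[]
for n in R:
    o=[]
    for k,(x,y,w,h) in R[n].items():
        o.append(cv2.resize(load(n)["img"][y:y+h,x:x+w,::-1],(400,300 if 0 else 300*1),interpolation=cv2.INTER_CUBIC))
    rows.append(np.hstack(o))
cv2.imwrite("pics/crop1.png",np.vstack(rows))
E
```

```text
top t [2212 2160   24   29   23   21   27   45   71 1478 1431   90   43   47
   26   27   43  242  496   23   18   19   17   29   60   26  206   20]
0.038 0.05 2947 [470.5 163.1  44.9] (array([493.8, 172.9]), array([162.1, 130.9]), 16.2)
0.08 0.092 752 [515.4 172.4  85.8] (array([518.9, 179.7]), array([62.8, 84.7]), 16.1)
0.122 0.135 243 [518.5 178.9 127.8] (array([518.6, 179.6]), array([34. , 28.2]), 16.0)
top p [2472 2185  757   56  162  202   87   59   48  193  634  644   85   15
   17   20   56   23  168   51    0    0    0    0    0    0    0    0]
0.003 0.0105 1222 [ 553.  -199.2    5.5] (array([ 562.2, -223.6]), array([180.4, 227. ]), 89.6)
0.043 0.064 1514 [ 570.1 -221.2   49.9] (array([ 555.8, -224.7]), array([155.9,  85.4]), 9.0)
0.09 0.1 51 [ 506.7 -231.1   90.7] (array([ 507.8, -231.1]), array([30. , 25.3]), 7.6)
scene t [2025 2234  196  136  129  135  120  138  137 1079 1099  172  104   87
   68  103   89  182  298   36   19   29   24   32   53   34  128   28]
0.038 0.05 2231 [478.4 159.8  45. ] (array([480. , 183.3]), array([241.9, 238.8]), 21.3)
0.08 0.092 505 [532.  163.9  85.9] (array([522. , 179.4]), array([62.2, 86.7]), 16.0)
0.122 0.135 178 [522.8 178.1 127.9] (array([522.3, 178.3]), array([33.6, 32.2]), 15.5)
scene p [3042 3661  990  103  211  267  135   80  113  211  659  732  197   31
   22   38   71   35  160   82    0    0    0    0    0    0    0    0]
0.003 0.0105 1791 [ 559.2 -249.1    5.3] (array([ 546.9, -219.3]), array([244.5, 202.7]), 29.2)
0.043 0.064 1745 [ 578.  -230.7   50.8] (array([ 558.2, -224.4]), array([155.9,  86. ]), 9.5)
0.09 0.1 82 [ 513.3 -233.1   91.1] (array([ 512.8, -231.7]), array([32.1, 25. ]), 12.0)
```

View pics/crop1.png

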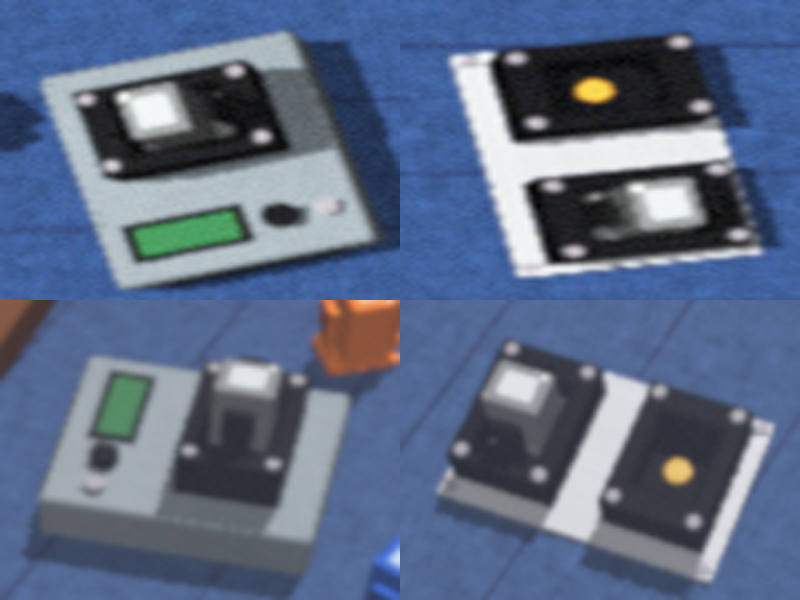

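The crops match the given sizes: core 34x28 mm with its top at 128 mm, test socket at 86 mm, both sockets with gold contacts and corner screws. The relay is at about (520, 179), yaw 16°. The empty socket is at about (603, -217), yaw 9°. Moving over the relay now.

>>> arm_command:
  xyz:
    - [10,12,0]
    - [22,26,0]
    - [23,26,0]
    - [23,26,0]
    - [23,26,0]
    - [23,26,0]
    - [23,26,0]
    - [23,26,0]
    - [23,26,0]
    - [23,26,0]
    - [23,26,0]
    - [23,26,0]
    - [23,26,0]
    - [23,26,0]
    - [12,30,0]
    - [8,33,0]
    - [7,33,0]
    - [7,33,0]
    - [7,33,0]
    - [7,33,0]
  spin: [0,0,0,0,0,0,0,0,0,0,0,0,0,0,0,0,0,0,0.6,0.6]
  jaw: 1
  squeeze: 25

```text
time: 2.1
tool_pos: [0.4887, 0.0395, 0.4047]
tool_rot: [-3.141, 0.0, 0.279]
contact_force: [0.4, -0.3, 0.0]
opening: 0.0919
grip_force: 0.0
```

Run:
```python
from h import *
for n,(x,y,w,h) in {"top":(375,175,80,100),"scene":(215,275,115,95)}.items():
    c=load(n);P=cloud(c)[y:y+h,x:x+w].reshape(-1,3)
    a=np.deg2rad(9.2);ex=np.array([np.cos(a),np.sin(a)]);d=(P[:,:2]-[.557,-.2245])@ex
    for nm,m in(("empty",d>.010),("fixed",d<-.010)):
        s=P[m&(P[:,2]>.040)&(P[:,2]<.064)]
        print(n,nm,rect(s),np.round(np.percentile(s[:,2]*1000,[10,30,50,70,90]),1))
    # contact in floor (yellow)
    im=c["img"].astype(int)[y:y+h,x:x+w];m=(im[...,0]-im[...,2]>90)
    v,u=np.nonzero(m);print("brass",u.mean()+x,v.mean()+y,len(u),np.round(np.median(P.reshape(h,w,3)[m],0)*1000,1))
```

```text
top empty (array([ 601.4, -217.5]), array([63.1, 85.4]), 9.3) [48.7 51.2 52.4 53.4 54.9]
top fixed (array([ 509.4, -231.7]), array([61.9, 84.7]), 9.2) [44.1 45.7 46.7 47.7 49.7]
brass 413.4339622641509 204.54716981132074 53 [ 602.4 -216.2   24.2]
scene empty (array([ 604.1, -216.6]), array([62.6, 86.1]), 9.3) [48.1 51.6 52.9 54.2 55.9]
scene fixed (array([ 512.1, -231.7]), array([64.3, 86.8]), 10.2) [43.9 45.8 47.1 48.4 50.9]
brass 294.6341463414634 328.6585365853658 41 [ 604.4 -217.4   26.5]
```

>>> arm_command:
  xyz:
    - [5,20,0]
    - [7,30,0]
    - [7,30,0]
    - [7,30,0]
    - [5.7,20,0]
    - [0,9.5,-20]
    - [0,0,-30]
    - [0,0,-25]
    - [0,0,-5]
    - [0,0,0]
  spin: [0,0,0,0,0,0,0,0,0,0]

```text
time: 3.1
tool_pos: [0.5205, 0.1771, 0.3244]
tool_rot: [-3.141, 0.002, 0.278]
contact_force: [0.2, -0.3, -0.0]
opening: 0.0918
grip_force: 0.0
```

Run:
```python
from cell import *
from h import *
o=[]
for n in("top","scene"):
    c=read_camera(n);pickle.dump(c,open(n+"1.pkl","wb"))
    x,y=(190,180) if n=="top" else (290,80)
    o.append(cv2.resize(c["img"][y:y+110,x:x+110,::-1],(400,400),interpolation=cv2.INTER_CUBIC))
cv2.imwrite("pics/hover.png",np.hstack(o))
```

```text
(no output)
```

View pics/hover.png

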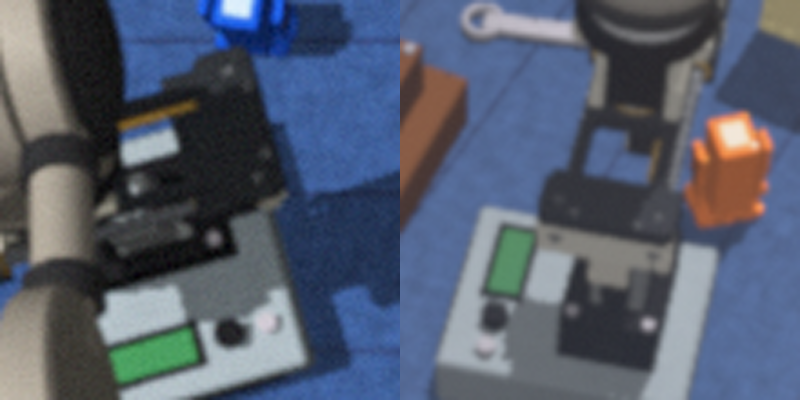

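The hover view shows the open gripper above the relay, aligned with the socket. Now I descend and check the force.

>>> arm_command:
  xyz:
    - [0,1,-5]
    - [0,0.9,-12]
    - [0,0,-14]
    - [0,0,-12]
    - [0,0,-8]
    - [0,0,-3.4]
    - [0,0,0]
    - [0,0,0]
  spin: [0,0,0,0,0,0,0,0]

```text
time: 4.0
tool_pos: [0.5213, 0.1786, 0.2707]
tool_rot: [3.141, -0.001, 0.278]
contact_force: [-0.1, -0.4, -0.7]
opening: 0.0916
grip_force: 0.0
```

>>> arm_command:
  xyz:
    - [0,0,0]
    - [0,0,0]
    - [0,0,0]
    - [0,0,0]
    - [0,0,0]
    - [0,0,0]
    - [0,0,0]
    - [0,0,0]
  spin: [0,0,0,0,0,0,0,0]
  jaw: -1
  squeeze: 5

```text
time: 4.8
tool_pos: [0.5211, 0.1789, 0.2708]
tool_rot: [-3.141, -0.001, 0.278]
contact_force: [-1.7, 3.1, 4.4]
opening: 0.045
grip_force: 5.0
```

>>> arm_command:
  xyz:
    - [-0.2,0.6,0]
    - [-0.2,0.6,0]
    - [0,0,0]
    - [0,0,0]
    - [0,0,0]
    - [0,0,0]
  spin: [0,0,0,0,0,0]
  squeeze: 25

```text
time: 5.4
tool_pos: [0.5209, 0.1795, 0.2709]
tool_rot: [3.141, -0.001, 0.278]
contact_force: [-0.6, 0.3, 5.5]
opening: 0.0363
grip_force: 25.0
```

>>> arm_command:
  xyz:
    - [0,0,1]
    - [0,0,2]
    - [0,0,2]
    - [0,0,2]
    - [0,0,2]
    - [0,0,2]
  spin: [0,0,0,0,0,0]

```text
time: 6.0
tool_pos: [0.5205, 0.1798, 0.281]
tool_rot: [-3.142, 0.001, 0.278]
contact_force: [0.1, -0.3, -0.5]
opening: 0.0366
grip_force: 25.0
```

>>> arm_command:
  xyz:
    - [0,0,4]
    - [0,0,7]
    - [0,0,10]
    - [0,0,12]
    - [0,0,12]
    - [0,0,12]
    - [0,0,12]
    - [0,0,8]
    - [0,0,3]
    - [0,0,0]
  spin: [0,0,0,0,0,0,0,0,0,0]

```text
time: 7.0
tool_pos: [0.5207, 0.1798, 0.3617]
tool_rot: [3.141, -0.001, 0.278]
contact_force: [-0.6, 0.4, -1.5]
opening: 0.0364
grip_force: 25.0
```

Run:
```python
from cell import *
from h import *
s=observe();print(s["time"],s["tool_pos"],s["contact_force"],s["opening"])
c=read_camera("scene");pickle.dump(c,open("scene2.pkl","wb"))
cv2.imwrite("pics/lift.png",cv2.resize(c["img"][60:220,270:430,::-1],(600,600),interpolation=cv2.INTER_CUBIC))
```

```text
7.0 [0.5206692  0.17982209 0.36171149] [-0.58820356  0.37936228 -1.52074646] 0.036383631927642525
```

View pics/lift.png

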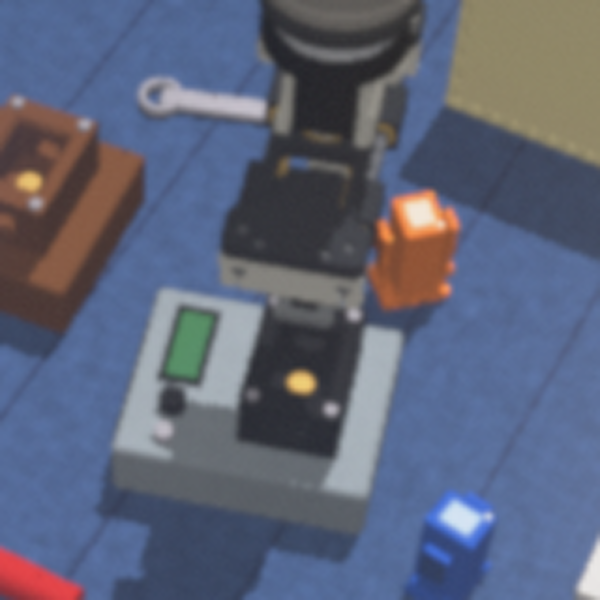

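The lift view shows the test socket empty with its brass contact visible and the relay in the jaws, with the load reading 1.5 N. Carrying it to the plate now.

>>> arm_command:
  xyz:
    - [3,-13,0]
    - [5,-26,0]
    - [6,-30,0]
    - [6,-30,0]
    - [6,-30,0]
    - [6,-30,0]
    - [6,-30,0]
    - [6,-30,0]
    - [6,-30,0]
    - [6,-30,0]
    - [6,-30,0]
    - [6,-30,0]
    - [6,-30,0]
    - [5,-20,0]
    - [3.3,-7,0]
    - [0,0,-10]
    - [0,0,-20]
    - [0,0,-15]
    - [0,0,-5]
    - [0,0,0]
  spin: [0,0,-0.6,-0.6,-0.6,-0.6,-0.6,-0.6,-0.6,-0.6,-0.6,-0.6,-0.6,0,0,0,0,0,0,0]

```text
time: 9.05
tool_pos: [0.6027, -0.2152, 0.3102]
tool_rot: [-3.14, 0.002, 0.164]
contact_force: [-0.9, 0.5, -0.7]
opening: 0.0361
grip_force: 25.0
```

Run:
```python
from cell import *
from h import *
s=observe();print(s["time"],s["tool_pos"],s["contact_force"],s["torque"],s["opening"],s["qpos"])
o=[]
for n in("top","scene"):
    c=read_camera(n);pickle.dump(c,open(n+"3.pkl","wb"))
    x,y=(365,165) if n=="top" else (220,240)
    o.append(cv2.resize(c["img"][y:y+120,x:x+120,::-1],(400,400),interpolation=cv2.INTER_CUBIC))
cv2.imwrite("pics/plate.png",np.hstack(o))
```

```text
9.05 [ 0.60273071 -0.21519626  0.31016399] [-0.89245903  0.4869078  -0.66441537] [-0.0217156  -0.01895752 -0.00243968] 0.036121849005408664 [-4.62603064e-01  6.31790335e-01  1.31055507e+00  6.35630822e-05
  1.20178462e+00  9.44553197e-01]
```

View pics/plate.png

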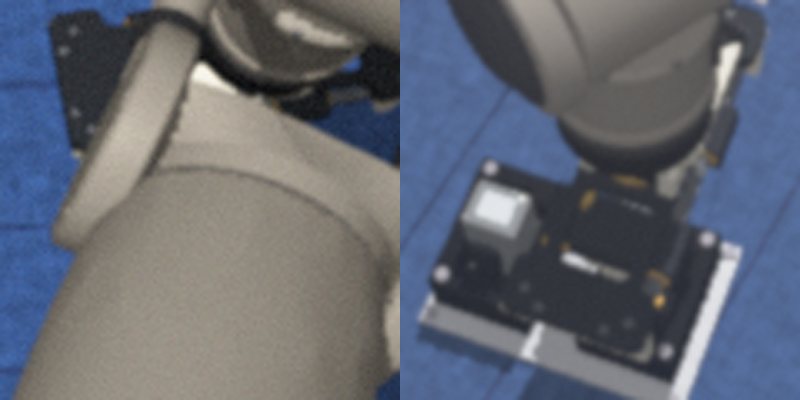

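The scene view shows the gripper over the empty socket with its body clear of the fixed relay. Descending slowly to the mouth.

>>> arm_command:
  xyz:
    - [0.2,-0.5,-4]
    - [0,-0.5,-8]
    - [0,0,-10]
    - [0,0,-8]
    - [0,0,-4]
    - [0,0,-2]
    - [0,0,0]
  spin: [0,0,0,0,0,0,0]

```text
time: 9.85
tool_pos: [0.6032, -0.2172, 0.275]
tool_rot: [-3.141, 0.0, 0.162]
contact_force: [0.9, 0.6, -1.6]
opening: 0.0366
grip_force: 25.0
```

>>> arm_command:
  xyz:
    - [0,0,-1.5]
    - [0,0,-1.5]
    - [0,0,-1]
    - [0,0,-1]
    - [0,0,-1]
    - [0,0,0]
  spin: [0,0,0,0,0,0]

```text
time: 10.45
tool_pos: [0.6031, -0.2172, 0.2692]
tool_rot: [-3.142, 0.0, 0.163]
contact_force: [0.8, 1.0, -2.4]
opening: 0.0363
grip_force: 25.0
```

>>> arm_command:
  xyz:
    - [0,0,-1]
    - [0,0,-1]
    - [0,0,-1]
    - [0,0,0]
  spin: [0,0,0,0]

```text
time: 10.85
tool_pos: [0.6031, -0.2172, 0.2662]
tool_rot: [-3.142, 0.0, 0.163]
contact_force: [-0.8, -0.7, -0.8]
opening: 0.037
grip_force: 25.0
```

>>> arm_command:
  xyz:
    - [0,0,-1]
    - [0,0,-1]
    - [0,0,0]
  spin: [0,0,0]

```text
time: 11.15
tool_pos: [0.6031, -0.2172, 0.2642]
tool_rot: [-3.142, 0.0, 0.163]
contact_force: [0.3, -0.6, -0.7]
opening: 0.0364
grip_force: 25.0
```

>>> arm_command:
  xyz:
    - [0,0,-1]
    - [0,0,-1]
    - [0,0,0]
  spin: [0,0,0]

```text
time: 11.45
tool_pos: [0.6031, -0.2172, 0.2621]
tool_rot: [-3.141, 0.0, 0.163]
contact_force: [-0.4, -0.8, -1.5]
opening: 0.0365
grip_force: 25.0
```

>>> arm_command:
  xyz:
    - [0,0,-1]
    - [0,0,-1]
    - [0,0,0]
  spin: [0,0,0]

```text
time: 11.75
tool_pos: [0.6031, -0.2172, 0.2601]
tool_rot: [-3.141, 0.0, 0.163]
contact_force: [0.1, -0.1, -1.8]
opening: 0.0364
grip_force: 25.0
```

>>> arm_command:
  xyz:
    - [0,0,-1]
    - [0,0,-1]
    - [0,0,-1]
    - [0,0,-1]
    - [0,0,-1]
    - [0,0,0]
  spin: [0,0,0,0,0,0]

```text
time: 12.35
tool_pos: [0.6031, -0.2172, 0.2551]
tool_rot: [-3.141, 0.0, 0.163]
contact_force: [0.5, 0.4, -0.8]
opening: 0.0367
grip_force: 25.0
```

>>> arm_command:
  xyz:
    - [0,0,-1]
    - [0,0,-1]
    - [0,0,-1]
    - [0,0,-1]
    - [0,0,-1]
    - [0,0,0]
  spin: [0,0,0,0,0,0]

```text
time: 12.95
tool_pos: [0.6031, -0.2172, 0.2501]
tool_rot: [-3.141, 0.0, 0.163]
contact_force: [0.0, -0.3, -0.8]
opening: 0.0366
grip_force: 25.0
```

>>> arm_command:
  xyz:
    - [0,0,-1]
    - [0,0,-1]
    - [0,0,-1]
    - [0,0,-1]
    - [0,0,0]
  spin: [0,0,0,0,0]

```text
time: 13.45
tool_pos: [0.6031, -0.2171, 0.2461]
tool_rot: [-3.141, 0.0, 0.163]
contact_force: [0.9, 0.0, -1.1]
opening: 0.0368
grip_force: 25.0
```

>>> arm_command:
  xyz:
    - [0,0,-1]
    - [0,0,-1]
    - [0,0,-1]
    - [0,0,0]
  spin: [0,0,0,0]

```text
time: 13.85
tool_pos: [0.6032, -0.2172, 0.2434]
tool_rot: [3.141, -0.0, 0.163]
contact_force: [-1.1, 0.8, 0.2]
opening: 0.0368
grip_force: 25.0
```

>>> arm_command:
  xyz:
    - [0,0,-1]
    - [0,0,-1]
    - [0,0,-1]
    - [0,0,0]
  spin: [0,0,0,0]

```text
time: 14.25
tool_pos: [0.6032, -0.2172, 0.2406]
tool_rot: [3.141, -0.0, 0.163]
contact_force: [-0.9, 1.1, 3.6]
opening: 0.0365
grip_force: 25.0
```

>>> arm_command:
  xyz:
    - [0,0,-1]
    - [0,0,-0.5]
    - [0,0,0]
  spin: [0,0,0]

```text
time: 14.55
tool_pos: [0.6032, -0.2172, 0.2391]
tool_rot: [3.141, -0.0, 0.163]
contact_force: [-0.6, 1.0, 4.5]
opening: 0.037
grip_force: 25.0
```

>>> arm_command:
  xyz:
    - [0,0,-0.5]
    - [0,0,0]
    - [0,0,0]
  spin: [0,0,0]

```text
time: 14.85
tool_pos: [0.6032, -0.2172, 0.2385]
tool_rot: [3.141, -0.0, 0.163]
contact_force: [-0.5, 1.1, 4.9]
opening: 0.0363
grip_force: 25.0
```

>>> arm_command:
  xyz:
    - [0,0,-0.5]
    - [0,0,-0.5]
    - [0,0,0]
  spin: [0,0,0]

```text
time: 15.15
tool_pos: [0.6032, -0.2172, 0.2376]
tool_rot: [3.141, -0.0, 0.163]
contact_force: [-1.3, 1.0, 6.4]
opening: 0.0369
grip_force: 25.0
```

>>> arm_command:
  xyz:
    - [0,0,-0.4]
    - [0,0,0]
    - [0,0,0]
  spin: [0,0,0]

```text
time: 15.45
tool_pos: [0.6032, -0.2172, 0.2375]
tool_rot: [3.141, -0.001, 0.163]
contact_force: [-1.4, 2.0, 6.7]
opening: 0.0368
grip_force: 25.1
```

>>> arm_command:
  xyz:
    - [0,0,-0.5]
    - [0,0,0]
    - [0,0,0]
  spin: [0,0,0]

```text
time: 15.75
tool_pos: [0.6032, -0.2172, 0.2374]
tool_rot: [3.141, -0.001, 0.163]
contact_force: [-2.7, 2.2, 9.9]
opening: 0.0368
grip_force: 25.1
```

>>> arm_command:
  xyz:
    - [0,0,-0.5]
    - [0,0,0]
    - [0,0,0]
  spin: [0,0,0]

```text
time: 16.05
tool_pos: [0.6032, -0.2171, 0.2374]
tool_rot: [3.141, -0.001, 0.163]
contact_force: [-2.9, 2.8, 13.0]
opening: 0.0365
grip_force: 25.1
```

Floor felt: the spring rose to about 6.5 N, then the force climbed stiffly at z = 237.4 mm, which puts the screws at about 6.5 mm. Now I ease the squeeze so the tabs spring out while the relay is held down.

>>> arm_command:
  xyz:
    - [0,0,0]
    - [0,0,0]
    - [0,0,0]
  spin: [0,0,0]
  squeeze: 9

```text
time: 16.35
tool_pos: [0.6033, -0.2172, 0.2369]
tool_rot: [3.141, -0.001, 0.163]
contact_force: [-2.6, 2.0, 10.2]
opening: 0.0393
grip_force: 9.0
```

>>> arm_command:
  xyz:
    - [0,0,0]
    - [0,0,0]
    - [0,0,0]
  spin: [0,0,0]
  squeeze: 6.5

```text
time: 16.65
tool_pos: [0.6033, -0.2172, 0.2368]
tool_rot: [3.141, -0.001, 0.163]
contact_force: [-1.9, 1.2, 8.3]
opening: 0.0422
grip_force: 6.5
```

>>> arm_command:
  xyz:
    - [0,0,0]
    - [0,0,0]
    - [0,0,0]
  spin: [0,0,0]
  squeeze: 5

```text
time: 16.95
tool_pos: [0.6033, -0.2172, 0.2367]
tool_rot: [3.141, -0.001, 0.163]
contact_force: [-0.7, 1.6, 7.6]
opening: 0.0452
grip_force: 5.0
```

>>> arm_command:
  xyz:
    - [0,0,0]
    - [0,0,0]
    - [0,0,0]
  spin: [0,0,0]
  squeeze: 3

```text
time: 17.25
tool_pos: [0.6033, -0.2172, 0.236]
tool_rot: [3.141, -0.0, 0.163]
contact_force: [-0.6, 1.2, 4.3]
opening: 0.0484
grip_force: 3.0
```

>>> arm_command:
  xyz:
    - [0,0,0]
    - [0,0,0]
    - [0,0,0]
    - [0,0,0]
    - [0,0,0]
    - [0,0,0]
  spin: [0,0,0,0,0,0]
  jaw: 1

```text
time: 17.85
tool_pos: [0.6032, -0.2172, 0.2358]
tool_rot: [3.142, 0.0, 0.163]
contact_force: [-0.4, -0.5, 0.2]
opening: 0.0899
grip_force: 0.0
```

>>> arm_command:
  xyz:
    - [0,0,5]
    - [0,0,15]
    - [0,0,25]
    - [0,0,30]
    - [0,0,30]
    - [0,0,20]
    - [-10,20,10]
    - [-15,35,0]
    - [-15,35,0]
    - [-15,35,0]
    - [-15,35,0]
    - [-15,35,0]
    - [-10,20,0]
    - [0,0,0]
  spin: [0,0,0,0,0,0,0,0,0,0,0,0,0,0]

```text
time: 19.25
tool_pos: [0.507, 0.0001, 0.3717]
tool_rot: [-3.141, -0.0, 0.166]
contact_force: [1.1, -0.5, 0.8]
opening: 0.0919
grip_force: 0.0
```

Run:
```python
from cell import *
from h import *
o=[]
for n in("top","scene"):
    c=read_camera(n);pickle.dump(c,open(n+"4.pkl","wb"))
    x,y=(365,165) if n=="top" else (210,260)
    o.append(cv2.resize(c["img"][y:y+120,x:x+120,::-1],(400,400),interpolation=cv2.INTER_CUBIC))
    P=cloud(c)[y:y+120,x:x+120].reshape(-1,3)
    for nm,cx in(("relay",(.6028,-.217)),("fixed",(.5107,-.2317))):
        s=P[(np.linalg.norm(P[:,:2]-cx,axis=1)<.03)&(P[:,2]>.086)&(P[:,2]<.12)]
        if len(s)>5: print(n,nm,len(s),rect(s),np.median(s[:,2])*1000)
cv2.imwrite("pics/done.png",np.hstack(o))
```

```text
top relay 244 (array([ 601.3, -217.3]), array([34.6, 47.5]), 9.6) 94.85142152601183
top fixed 205 (array([ 509.4, -232. ]), array([33.7, 27.9]), 9.1) 88.80646536143766
scene relay 303 (array([ 603.9, -217.8]), array([34.9, 48. ]), 10.4) 95.09821711913857
scene fixed 232 (array([ 512.6, -231.9]), array([34.5, 29.3]), 8.4) 89.1852370445454
```

View pics/done.png

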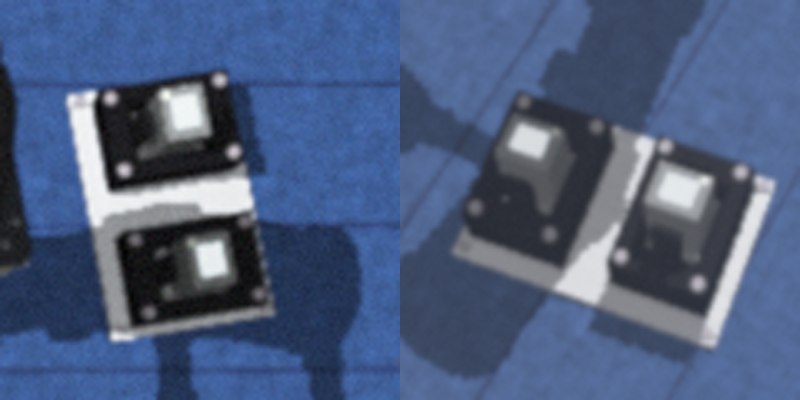

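The relay stands in the socket with its top at 95.0 mm, where latched should be 94.6. Before handing in I check tab spread and tilt on the saved clouds.

Run:
```python
from h import *
a=np.deg2rad(9.3);ex=np.array([np.cos(a),np.sin(a)]);ey=np.array([-ex[1],ex[0]])
for n,c0 in(("top",(.6013,-.2174)),("scene",(.604,-.2172))):
    P=cloud(load(n+"4")).reshape(-1,3);d=P[:,:2]-c0;lx=d@ex*1e3;ly=d@ey*1e3
    m=(abs(lx)<9)&(abs(ly)<34)&(P[:,2]>.07)&(P[:,2]<.089);y=ly[m]
    print(n,m.sum(),"y range",np.round(np.percentile(y,[0,3,97,100]),1))
    t=(abs(lx)<13)&(abs(ly)<10)&(P[:,2]>.091)
    A=np.c_[lx[t],ly[t],np.ones(t.sum())];print("slopes",np.round(np.linalg.lstsq(A,P[t,2]*1e3,rcond=None)[0],3))
b={n:load(n) for n in("top",)}
```

```text
top 88 y range [-24.7 -23.7  25.2  25.9]
slopes [3.0000e-03 2.0000e-03 9.5241e+01]
scene 115 y range [-26.2 -25.1  24.7  25.6]
slopes [-3.0000e-03 -2.1000e-02  9.6055e+01]
```

Both tabs are out at ±25 mm (50 mm over both), the relay is level, and its height is right. Handing in.

```bash
python3 -c "
from cell import *
print(hand_in())"
```

```text
the job is handed in; nothing more can be done
None
```

I moved the relay from the test socket to the mounting plate's empty socket, pressed it fully home by feel and let go; it stands level with both tabs out and latched. I handed the job in at about 19 s, but `hand_in()` gave no verdict.

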